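# Load the tin rack on the shed's clamp bench

### The job

Load the two plain round tins that lie on their sides into the sloping tin rack so that the slim tin comes out first: the slim tin goes in first and, once it has come to rest at the stop at the low end, the fat tin goes in behind it. A tin let go high on the slope rolls down by itself; both should end lying squarely across the rack between its side rails, the slim one against the stop and the fat one against the slim one.

Things in the scene. Friction and masses are not known exactly. Their poses are not given: they have to be found in the camera images.
- slim_tin_mid (a point): Centre of the slim tin: plain steel cylinder, 42 mm diameter, 84 mm long, about 0.14 kg, lying on its side in a shallow black V saddle (60 mm long, 29 mm wide, 6 mm high, fixed to the bench). Its y axis is the tin's long axis, level; x and z turn as it rolls. At the start the centre is 24 mm above the bench.
- fat_tin_mid (a point): Centre of the fat tin: plain steel cylinder, 58 mm diameter, 84 mm long, about 0.22 kg, lying on its side in an identical saddle (the tins may lie either way round). Its y axis is the tin's long axis, level; x and z turn as it rolls. At the start the centre is 33 mm above the bench.
- rack: Wooden rack fixed to the bench, 300 mm long (x), 130 mm wide (y), open on top. Origin: centre of its underside, on the bench; z up. Its plywood floor slopes down 9 degrees towards -x (14 mm above the bench at x = -150 mm, 61 mm at +150 mm, the open high end) between dark side rails 110 mm apart, 30 mm above the floor. Stop board at the low end: 52 mm high, inner face at x = -140 mm.
- rack_load (a point): Point on the middle of the rack's floor surface near its high end, at x = +70, y = 0, z = 49 mm in the rack's frame, its axes parallel to the rack's. A tin set down here across the rack (long axis along the rack's y) and let go rolls down by itself; the slim tin comes to rest with its centre at about rack x = -119 mm, the fat one behind it at about -72 mm.
Not all that is in view belongs to the job. Leave any blue or pink look-alike of the part that bears fat_tin_mid alone.

How it is judged:
On the way:
1. the slim tin lies at the stop, let go, while the fat tin is still out of the rack's lower half (x of slim_tin_mid in the frame of rack between -0.14 and -0.1 m and y of slim_tin_mid in the frame of rack between -0.03 and 0.03 m and z of slim_tin_mid in the frame of rack below 0.055 m and contact force between slim_tin and the fingers below 0.1 N and horizontal distance between fat_tin_mid and slim_tin_mid above 0.12 m), for 0.2 s.
At the end, for the whole second after the job is handed in: Both tins lie on the rack's floor between the rails, across it to within 11 degrees: the slim tin's centre within about 15 mm of its place at the stop, the fat tin's centre within about 16 mm of its place right behind it; they stay there (x of slim_tin_mid in the frame of rack between -0.14 and -0.105 m and y of slim_tin_mid in the frame of rack between -0.03 and 0.03 m and z of slim_tin_mid in the frame of rack below 0.055 m and angle between the y axis of each of slim_tin_mid, fat_tin_mid and the y axis of rack, either way round below 0.2 rad and x of fat_tin_mid in the frame of rack between -0.09 and -0.055 m and y of fat_tin_mid in the frame of rack between -0.03 and 0.03 m and z of fat_tin_mid in the frame of rack below 0.07 m); the robot touches nothing.
It also fails if it takes over 64 s, if anything falls off the work surface, if the arm or the gripper's body presses on something with over 40 N, if the wrist force passes 120 N, or if a joint passes its speed limit or range.

### The arm

A 6-joint arm with a two-finger parallel gripper is mounted at the origin on the work surface. World frame = base frame: x ahead of the robot, y to its left, z up, the work surface at z = 0. Lengths are in m, angles in rad, forces in N, time in s.
With the tool pointing down it reaches from about 0.3 to 0.85 m from the base axis. Payload 4.2 kg.
Tool frame: the origin (TCP) lies midway between the tips of the shut fingers; the grasp point (between the pads) lies 19 mm behind it (env.grip_depth is the distance from the TCP to the grasp point, in m); z points along the fingers, y is the direction in which the jaws open and shut (so a half turn about z gives the same grasp; the last joint's range is limited). The gripper opens to 91 mm and grips with 3 to 60 N. Pads are 32 mm wide; open, the fingers measure 118 mm over their backs; the gripper's body (76 mm by 178 mm) begins 60 mm behind the grasp point.
Start: joints at [1.255, 0.32, 1.565, -0, 1.257, -0.02], TCP at [0.168, 0.55, 0.214] pointing down, gripper open.
Joint ranges: [-3.11, 3.11], [-0.84, 2.01], [0.21, 2.61], [-1.34, 4.49], [0.05, 2.63], [-2.56, 2.56]. Speed limits (rad/s): [2.57, 2.57, 3.14, 3.14, 3.14, 3.14].

### API

Orientations are given as a unit quaternion [x, y, z, w].
In Python, from station import readout, grab_frame, env gives the robot as it stands. The module is installed in compiled form; this text tells all that it offers.
- The arm moves only by the tool step_arm, never from a script. Its argument "commands" is a list that holds one entry, the list of rows, each a list of 7 numbers: the finger opening in m, from 0 to 0.0912, then the shift along the tool's x, y, z in m, then the turn, a rotation vector about the tool's x, y, z in rad. In form: [[[grip, dx, dy, dz, ax, ay, az], ...]]. A call has exactly 10 rows; each row is the pose to reach, as a shift and turn from the pose commanded when the call began, along the tool's axes at that moment; what a row does not reach only later rows make up. A row lasts 1/10 s, in which the tool goes at most 50 mm and 8.59 degrees, less where a joint would pass 70% of its speed; a pose out of reach is approached as far as the arm can. A call with a gripper value outside its range is refused whole. The fingers move at their own pace and stop on an object; "grip_force" is the grip in N (left out, the last holds). Time passes only in rows, so rows that repeat a pose let the fingers close, or fill a call up. It gives the time, the measured TCP pose, the force and the opening at its end, in the units of the state.
- readout.sense(): the state, without advancing time (a new reading comes with each control period).
- grab_frame(name): name is "scene" or "top" or "wrist"; returns a dict with "frame" (420x560x3 uint8, blue, green, red), "fx", "fy", "cx", "cy" (pixels), "xyz" and "rotation" of the camera in the world; the wrist camera has in their place "T_tool_cam" (4x4, takes a point from camera to tool coordinates, whose origin is the TCP and whose axes are the flange's). Camera axes: x right, y up, looking along -z (the intrinsics and any distortion apply to the point x, -y, -z); pixel columns grow to the right and rows downward; lengths in m; the calibration is good to about 2 mm. A picture is of the moment at which its call begins: read the wrist's pose just before it. There is no depth.
- env.finish_job(): hands the job in, once; it reports no verdict.
The state is a dict: "clock": time; "joint_positions": joint angles; "joint_velocities": joint speeds; "joint_efforts": joint torques, N m; "eef_pos": TCP position; "eef_rot": TCP orientation; "contact_force": force on the tool from outside, world axes, zero at the start; "wrist_torque": the same for the moment, N m; "finger_gap": opening from 0.0 (shut) to 1.0 (fully open).
Only numpy, scipy, OpenCV 4.12 (cv2) and the standard library are available. Lean on these libraries where they do the work, as an engineer would, in place of code of your own. Each camera call takes 0.05 s, during which the arm holds its last target.

## Working session

There is one attempt and no reset: what is moved stays moved. The work goes in short steps, Python scripts to look and compute and a tool call to move; the robot and the scene stay as the last step left them, time stands still between calls to the robot, and variables do not carry over. Pictures are saved under pics/ and viewed, and the job is handed in when it is done.

Besides the shell and the picture viewer there is one more tool, called after "Emit:" by a JSON object that holds its "name" and its "arguments". step_arm: Moves the arm, as the interface text tells. Its arguments: {"type":"object","properties":{"commands":{"type":"array"},"grip_force":{"type":"number"}},"required":["commands"]}

```bash
mkdir -p pics; ls; python3 - <<'E'
from station import readout, grab_frame, env
import cv2
s=readout.sense();print(s)
for n in ["scene","top","wrist"]:
    f=grab_frame(n);cv2.imwrite(f"pics/{n}0.png",f["frame"])
    print(n,{k:v for k,v in f.items() if k!="frame"})
print(env.grip_depth)
E
```

```text
pics
{'clock': 0.0, 'joint_positions': array([ 1.25502244e+00,  3.20289799e-01,  1.56567696e+00, -5.00679724e-05,
        1.25739154e+00, -2.00093681e-02]), 'joint_velocities': array([ 0.00117699, -0.00033109,  0.00044568,  0.0001827 , -0.00018366,
        0.00107401]), 'joint_efforts': array([-2.55232160e-03, -4.12466097e+01, -2.31967467e+01,  7.25103356e-02,
        4.58805438e-02, -1.43132402e-04]), 'eef_pos': array([0.16745852, 0.5495462 , 0.21312229]), 'eef_rot': array([ 1.47336125e-01,  9.89086086e-01, -8.74389411e-04, -1.24050459e-04]), 'contact_force': array([ 0.11080745, -0.42871283,  0.57626702]), 'wrist_torque': array([0.05314353, 0.03432309, 0.00807007]), 'finger_gap': 1.000315503738345}
scene {'fx': 460.42899555032153, 'fy': 460.42899555032153, 'cx': 272.88531034817004, 'cy': 208.753512968143, 'xyz': array([ 1.11009908, -0.47226681,  0.70259046]), 'rotation': array([0.3596353 , 0.17455139, 0.37525082, 0.83629007])}
top {'fx': 484.35063110751486, 'fy': 484.35063110751486, 'cx': 290.6289987797798, 'cy': 211.06190610582382, 'xyz': array([ 0.38434092, -0.06263117,  1.06051359]), 'rotation': array([-0.07168066,  0.07126751,  0.7164921 , -0.69023322])}
wrist {'fx': 315.51247393178255, 'fy': 315.51247393178255, 'cx': 278.125498611127, 'cy': 209.50350829583127, 'T_tool_cam': array([[ 2.91954936e-04,  9.69338049e-01,  2.45730872e-01,
         6.84317625e-02],
       [ 9.99999840e-01, -1.63850586e-04, -5.41764577e-04,
         3.65732171e-04],
       [-4.84889871e-04,  2.45730990e-01, -9.69337942e-01,
        -1.70431659e-01],
       [ 0.00000000e+00,  0.00000000e+00,  0.00000000e+00,
         1.00000000e+00]])}
0.0188
```

View pics/top0.png

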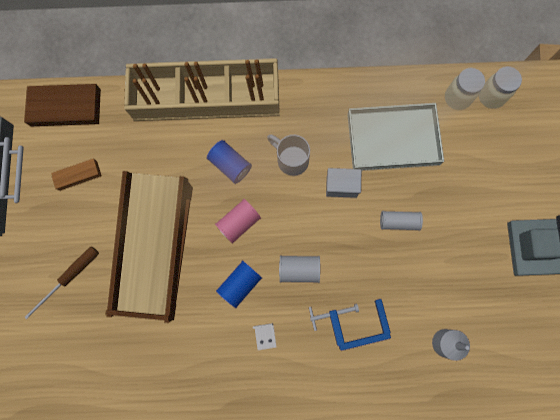

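View pics/scene0.png

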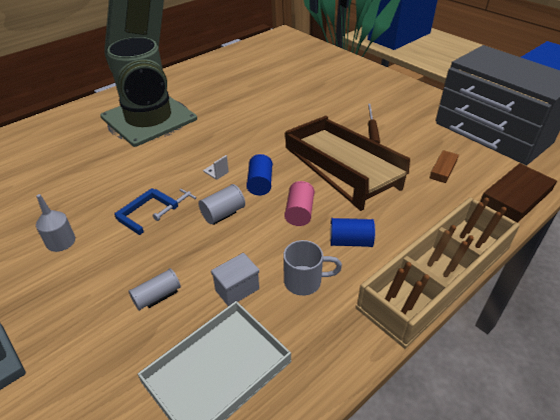

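View pics/wrist0.png

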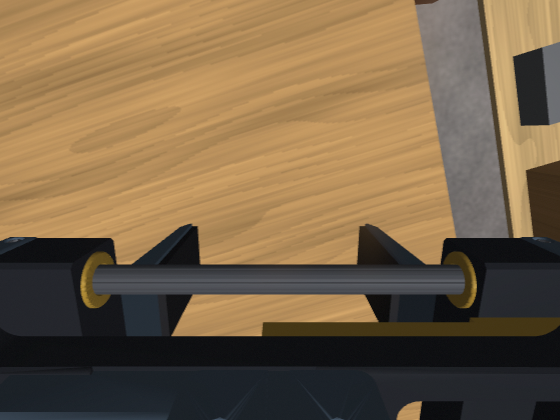

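```bash
cat > h.py <<'E'
import numpy as np, cv2
from scipy.spatial.transform import Rotation as R
from station import readout, grab_frame, env
def cam(f,s=None):
    if "xyz" in f: return np.array(f["xyz"]),R.from_quat(f["rotation"]).as_matrix()
    T=np.eye(4);T[:3,:3]=R.from_quat(s["eef_rot"]).as_matrix();T[:3,3]=s["eef_pos"]
    M=T@f["T_tool_cam"];return M[:3,3],M[:3,:3]
def ray(f,uv,s=None):
    p,Rm=cam(f,s);d=Rm@np.array([(uv[0]-f["cx"])/f["fx"],-(uv[1]-f["cy"])/f["fy"],-1]);return p,d
def onz(f,uv,z,s=None):
    p,d=ray(f,uv,s);return p+d*(z-p[2])/d[2]
def proj(f,P,s=None):
    p,Rm=cam(f,s);c=Rm.T@(np.array(P)-p);return np.array([f["cx"]+f["fx"]*c[0]/-c[2],f["cy"]-f["fy"]*c[1]/-c[2]])
E
python3 - <<'E'
from h import *
t=grab_frame("top");s=grab_frame("scene")
print(proj(t,[0,0,0]),proj(s,[0,0,0]))
for n,uv,z in [("slim",(401,220),.024),("fat",(300,268),.033),("rackA",(124,173),.07),("rackB",(187,178),.09),("rackC",(109,316),.07),("D",(172,320),.09)]:
    print(n,onz(t,uv,z))
b=t["frame"]; hsv=cv2.cvtColor(b,cv2.COLOR_BGR2HSV)
big=cv2.resize(b[150:340,90:220],None,fx=4.5,fy=3.15*1,interpolation=cv2.INTER_CUBIC) if 0 else cv2.resize(b[160:330,90:210],None,fx=3.5,fy=3.5,interpolation=cv2.INTER_CUBIC)
cv2.imwrite("pics/rackz.png",big)
m=((hsv[...,1]<60)&(hsv[...,2]>60)).astype(np.uint8)
n,l,st,c=cv2.connectedComponentsWithStats(m)
for i in range(1,n):
    if st[i,4]>250: 
        ct=cv2.findContours((l==i).astype(np.uint8),0,2)[0][0]
        print(st[i],c[i],cv2.minAreaRect(ct))
sm=s["frame"]; cv2.imwrite("pics/srack.png",cv2.resize(sm[100:220,270:430],None,fx=4,fy=4,interpolation=cv2.INTER_CUBIC))
E
```

```text
[268.55338519 509.21623389] [148.16697929 118.40200374]
slim [ 0.56824291 -0.30505838  0.024     ]
fat [ 0.47171477 -0.08122696  0.033     ]
rackA [0.68358335 0.28498823 0.07      ]
rackB [0.66175056 0.14668581 0.09      ]
rackC [0.38710326 0.30543241 0.07      ]
D [0.37483014 0.17428209 0.09      ]
[    0     0   560    80 36846] [265.65391087  32.87865711] ((279.5, 39.5), (79.0, 559.0), 90.0)
[ 445   66   77   42 1951] [483.6089185   84.96770887] ((482.9685974121094, 86.40088653564453), (39.52672576904297, 76.62586975097656), 88.36341857910156)
[ 326  103  118   95 6630] [387.30603318 143.00558069] ((382.6310119628906, 150.26808166503906), (89.27393341064453, 119.56132507324219), 85.76361083984375)
[ 267  134   43   42 1140] [291.58508772 153.7377193 ] ((291.8694152832031, 150.99765014648438), (47.64229965209961, 35.500205993652344), 67.83365631103516)
[  0 137  23  66 761] [ 10.5348226  170.27463863] ((11.0, 169.5), (65.0, 22.0), 90.0)
[380 211  43  20 756] [400.97751323 220.17857143] ((400.9905090332031, 220.35108947753906), (42.2008056640625, 18.31763458251953), 1.5481576919555664)
[ 507  218   53   58 2524] [534.8070523  246.35697306] ((533.7979736328125, 246.96011352539062), (55.6305046081543, 51.335872650146484), 87.1375961303711)
[ 279  255   41   28 1062] [299.25517891 268.55084746] ((299.0758361816406, 268.5404052734375), (40.525146484375, 26.0939884185791), 1.4688007831573486)
[253 323  23  27 477] [264.80712788 336.20754717] ((264.5202331542969, 336.3814697265625), (24.48120880126953, 20.223608016967773), 81.25383758544922)
[432 329  38  32 941] [450.78533475 343.97555792] ((450.4549560546875, 344.49591064453125), (37.7534065246582, 30.238937377929688), 5.19442892074585)
```

View pics/rackz.png

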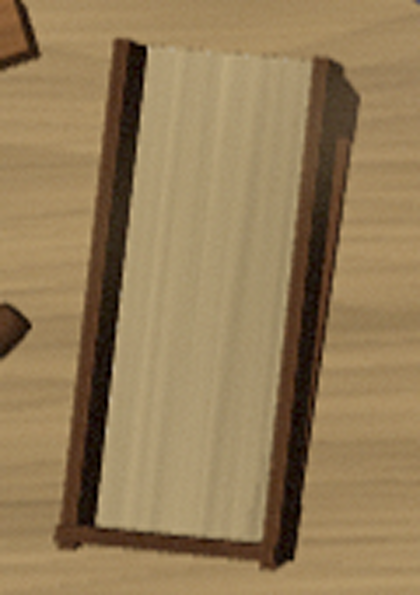

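View pics/srack.png

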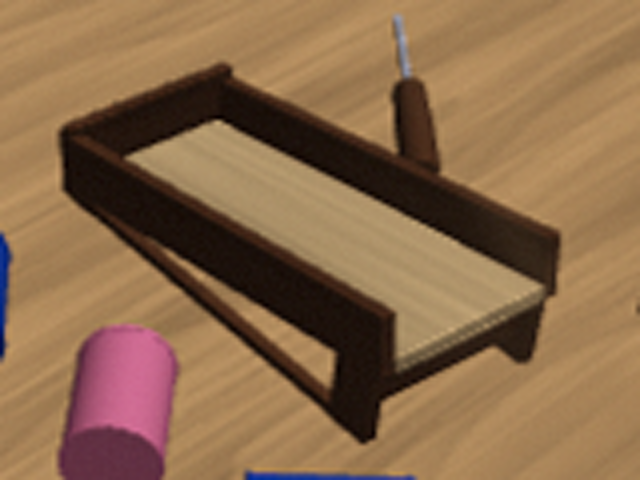

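```bash
python3 - <<'E'
from h import *
from scipy.optimize import least_squares
t=grab_frame("top");s=grab_frame("scene")
fz=lambda x:0.0375+x*np.tan(np.radians(9))
T=lambda a,b:(90+(a-.5)/3.5,160+(b-.5)/3.5)
S=lambda a,b:(270+(a-.5)/4,100+(b-.5)/4)
pts=[(t,T(147,47),(.15,.055,fz(.15))),(t,T(97,527),(-.14,.055,fz(-.14))),(t,T(313,59),(.15,-.055,fz(.15)+.03)),
(t,T(263,533),(-.14,-.055,.048)),(t,T(115,40),(.15,.065,fz(.15)+.03)),
(s,S(222,120),(-.14,.055,fz(-.14))),(s,S(545,291),(.15,.055,fz(.15))),(s,S(393,312),(.15,-.065,fz(.15)+.03)),(s,S(559,236),(.15,.065,fz(.15)+.03))]
def res(q,idx=None):
    c,sn=np.cos(q[2]),np.sin(q[2]); o=[]
    for f,uv,P in pts:
        W=[q[0]+c*P[0]-sn*P[1],q[1]+sn*P[0]+c*P[1],P[2]]
        o.append(proj(f,W)-uv)
    return np.array(o)
r=least_squares(lambda q:res(q).ravel(),[.52,.23,-.1],loss="soft_l1");q=r.x
print(q,np.degrees(q[2]));print(res(q).round(1))
for P in [(.07,0,.049),(.0,0,.0375),(.15,0,.06)]:
    c,sn=np.cos(q[2]),np.sin(q[2]);print([q[0]+c*P[0]-sn*P[1],q[1]+sn*P[0]+c*P[1],P[2]])
# axis dirs of tins from top, silver mask edges
for n,(u,v),a,L,z in [("slim",(401,220.3),1.55,20,.035),("fat",(299.2,268.5),1.47,20,.04)]:
    a=np.radians(a);d=np.array([np.cos(a),np.sin(a)])*L
    A=onz(t,np.array([u,v])-d,z);B=onz(t,np.array([u,v])+d,z);print(n,A,B,np.linalg.norm(A-B),np.degrees(np.arctan2(*(B-A)[1::-1])))
st=readout.sense()
print(R.from_quat(st["eef_rot"]).as_matrix().round(3))
im=t["frame"]
cv2.imwrite("pics/tins.png",cv2.resize(im[190:300,260:440],None,fx=4,fy=4,interpolation=cv2.INTER_CUBIC))
im=s["frame"]
cv2.imwrite("pics/tins2.png",cv2.resize(im[170:320,120:260],None,fx=4,fy=4,interpolation=cv2.INTER_CUBIC))
E
```

```text
[ 0.53003517  0.2359622  -0.12884028] -7.382004487928425
[[-0.  -0.4]
 [-0.2 -0.1]
 [ 0.2 -3.2]
 [-0.2  3.3]
 [-0.3 -2.8]
 [-2.1 -0.5]
 [-0.6 -2.1]
 [-1.5  2. ]
 [ 1.6 -0.8]]
[np.float64(0.5994549779269672), np.float64(0.22696831490426705), 0.049]
[np.float64(0.5300351683271712), np.float64(0.23596220366987214), 0.0375]
[np.float64(0.6787919031838768), np.float64(0.21668958488643267), 0.06]
slim [ 0.56843698 -0.25958311  0.035     ] [ 0.56283851 -0.34524458  0.035     ] 0.08584422658733458 -93.73928945934799
fat [ 0.47277375 -0.03745899  0.04      ] [ 0.46750132 -0.12126665  0.04      ] 0.08397334104993692 -93.59979331709421
[[-0.957  0.292 -0.   ]
 [ 0.292  0.957 -0.   ]
 [ 0.    -0.    -1.   ]]
```

View pics/tins.png

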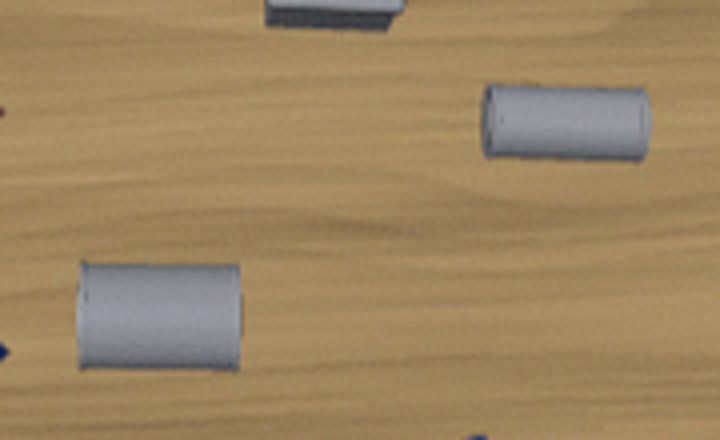

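View pics/tins2.png

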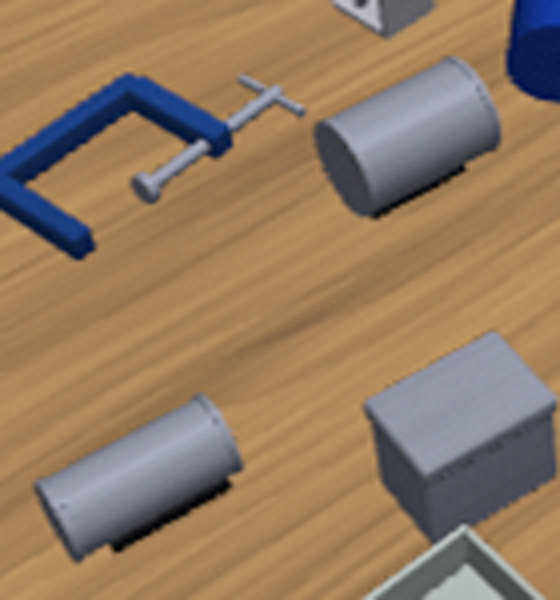

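```bash
python3 - <<'E'
from h import *
from scipy.optimize import least_squares
t=grab_frame("top");s=grab_frame("scene")
fz=lambda x:0.0375+x*np.tan(np.radians(9))
T=lambda a,b:(90+(a-.5)/3.5,160+(b-.5)/3.5)
S=lambda a,b:(270+(a-.5)/4,100+(b-.5)/4)
rt=(.15-.0047,fz(.15)+.0296)
pts=[(t,T(147,47),(.15,.055,fz(.15))),(t,T(97,527),(-.14,.055,fz(-.14))),(t,T(313,59),(rt[0],-.055,rt[1])),
(t,T(115,40),(rt[0],.065,rt[1])),
(s,S(222,120),(-.14,.055,fz(-.14))),(s,S(545,291),(.15,.055,fz(.15))),(s,S(393,312),(rt[0],-.065,rt[1])),(s,S(559,236),(rt[0],.065,rt[1]))]
def res(q,pp):
    c,sn=np.cos(q[2]),np.sin(q[2]); o=[]
    for f,uv,P in pp:
        W=[q[0]+c*P[0]-sn*P[1],q[1]+sn*P[0]+c*P[1],P[2]]
        o.append(proj(f,W)-uv)
    return np.array(o)
for pp in (pts,pts[:4],pts[4:]):
    q=least_squares(lambda q:res(q,pp).ravel(),[.52,.23,-.1]).x
    print(q,np.degrees(q[2]));print(res(q,pp).round(1).tolist())
    P=(.07,0,.049);c,sn=np.cos(q[2]),np.sin(q[2]);print([q[0]+c*P[0]-sn*P[1],q[1]+sn*P[0]+c*P[1],P[2]])
# tin axis ends: two-view triangulation of silhouette centres
def seg(f,box):
    x0,y0,x1,y1=box;h=cv2.cvtColor(f["frame"],cv2.COLOR_BGR2HSV)
    m=np.zeros(h.shape[:2],np.uint8);m[y0:y1,x0:x1]=(h[y0:y1,x0:x1,1]<70)&(h[y0:y1,x0:x1,2]>50)
    ct=max(cv2.findContours(m,0,2)[0],key=cv2.contourArea);return cv2.minAreaRect(ct)
for n,bt,bs in [("slim",(370,205,430,235),(125,262,185,312)),("fat",(275,250,325,288),(198,180,248,225))]:
    a=seg(t,bt);b=seg(s,bs);print(n,a,b)
    p1,d1=ray(t,a[0]);p2,d2=ray(s,b[0])
    k=np.linalg.lstsq(np.c_[d1,-d2],p2-p1,rcond=None)[0];print(p1+k[0]*d1,p2+k[1]*d2)
E
```

```text
[ 0.53098962  0.23660047 -0.13196707] -7.561156424853133
[[-0.1, -0.9], [-0.7, -0.6], [-0.2, -1.3], [-0.7, -1.1], [-1.5, -0.5], [-0.1, -1.9], [-2.7, 1.1], [0.4, -1.5]]
[np.float64(0.6003809662990035), np.float64(0.22738956795414128), 0.049]
[ 0.52886006  0.23561414 -0.13095065] -7.502919638116884
[[0.3, 0.1], [-0.2, 0.4], [0.2, -0.4], [-0.3, -0.1]]
[np.float64(0.598260730312152), np.float64(0.2264737734456953), 0.049]
[ 0.53377482  0.23701655 -0.13683227] -7.839911747346587
[[-0.4, -0.1], [0.9, -1.2], [-1.9, 1.7], [1.5, -0.8]]
[np.float64(0.603120536843749), np.float64(0.22746814735201817), 0.049]
slim ((401.0, 220.0), (18.0, 42.0), 90.0) ((154.8050537109375, 288.5664978027344), (22.756790161132812, 50.322303771972656), 61.69924545288086)
[ 0.56785241 -0.30454361  0.02620095] [ 0.5673682  -0.30553128  0.02634604]
fat ((299.0, 268.5), (27.0, 40.0), 90.0) ((221.90756225585938, 203.2896728515625), (25.941993713378906, 45.204994201660156), 62.7004280090332)
[ 0.47065788 -0.07905581  0.03398544] [ 0.47008398 -0.08004751  0.03395305]
```

```bash
cat >> h.py <<'E'
RACK=(.529,.2360,np.radians(-7.55))
def rp(x,y,z):
    a=RACK[2];return np.array([RACK[0]+np.cos(a)*x-np.sin(a)*y,RACK[1]+np.sin(a)*x+np.cos(a)*y,z])
def rot(yaw_deg,tilt=0):
    # tool y at yaw (world), tool z down; tilt: rotate so tool z = minus floor normal (rack)
    a=np.radians(yaw_deg);y=np.array([np.cos(a),np.sin(a),0]);z=np.array([0,0,-1.])
    M=np.c_[np.cross(y,z),y,z]
    if tilt:
        ax=np.array([-np.sin(RACK[2]),np.cos(RACK[2]),0])
        M=R.from_rotvec(-np.radians(tilt)*ax).as_matrix()@M
    return M
def delta(P,M):
    s=readout.sense();R0=R.from_quat(s["eef_rot"]).as_matrix()
    print("t",s["clock"],"pos",s["eef_pos"].round(4),"gap",round(s["finger_gap"]*.0912,4),"F",s["contact_force"].round(1))
    d=R0.T@(np.array(P)-s["eef_pos"]);w=R.from_matrix(R0.T@M).as_rotvec()
    print("delta",d.round(4),w.round(3));return d,w
E
python3 - <<'E'
from h import *
delta([.567,-.305,.12],rot(-3.6))
print(rot(-7.55,9).round(3))
E
```

```text
t 0.45 pos [0.1676 0.55   0.2139] gap 0.0912 F [ 0.1  0.5 -0.5]
delta [-0.6313 -0.7015  0.0939] [0.    0.    1.338]
[[ 0.131  0.979  0.155]
 [ 0.991 -0.13  -0.021]
 [-0.     0.156 -0.988]]
```

Emit:
{"name": "step_arm", "arguments": {"commands": [[[0.0912, -0.032, -0.035, 0, 0, 0, 0.067], [0.0912, -0.064, -0.07, 0, 0, 0, 0.134], [0.0912, -0.096, -0.105, 0, 0, 0, 0.2], [0.0912, -0.128, -0.14, 0, 0, 0, 0.27], [0.0912, -0.16, -0.175, 0, 0, 0, 0.335], [0.0912, -0.192, -0.21, 0, 0, 0, 0.4], [0.0912, -0.224, -0.246, 0, 0, 0, 0.47], [0.0912, -0.256, -0.28, 0, 0, 0, 0.54], [0.0912, -0.288, -0.318, 0, 0, 0, 0.6], [0.0912, -0.32, -0.352, 0, 0, 0, 0.67]]], "grip_force": 25}}

```text
clock: 1.45
eef_pos: [0.3714, 0.1181, 0.2143]
eef_rot: [0.466, 0.885, 0.0, 0.0]
contact_force: [0.7, -0.4, -0.4]
finger_gap: 0.999
```

```bash
python3 - <<'E'
from h import *
delta([.567,-.305,.12],rot(-3.6))
E
```

```text
t 1.45 pos [0.3714 0.1181 0.2143] gap 0.0911 F [ 0.7 -0.4 -0.4]
delta [-0.4594 -0.0786  0.0944] [ 0.001 -0.     0.665]
```

Emit:
{"name": "step_arm", "arguments": {"commands": [[[0.0912, -0.045, -0.008, 0.005, 0, 0, 0.067], [0.0912, -0.09, -0.016, 0.012, 0, 0, 0.134], [0.0912, -0.138, -0.024, 0.02, 0, 0, 0.2], [0.0912, -0.184, -0.031, 0.03, 0, 0, 0.27], [0.0912, -0.23, -0.04, 0.04, 0, 0, 0.335], [0.0912, -0.276, -0.047, 0.05, 0, 0, 0.4], [0.0912, -0.32, -0.055, 0.06, 0, 0, 0.47], [0.0912, -0.37, -0.063, 0.07, 0, 0, 0.54], [0.0912, -0.415, -0.071, 0.08, 0, 0, 0.6], [0.0912, -0.459, -0.079, 0.09, 0, 0, 0.665]]]}}

```text
clock: 2.45
eef_pos: [0.5679, -0.3045, 0.1234]
eef_rot: [0.729, 0.684, 0.0, 0.0]
contact_force: [1.0, 1.6, -0.7]
finger_gap: 1.002
```

```bash
python3 - <<'E'
from h import *
delta([.567,-.305,.12],rot(-3.6))
s=readout.sense();f=grab_frame("wrist");cv2.imwrite("pics/w1.png",f["frame"])
print(proj(f,[.567,-.305,.024],s))
delta([.567,-.305,.008],rot(-3.6))
E
```

```text
t 2.45 pos [ 0.5679 -0.3045  0.1234] gap 0.0914 F [ 1.   1.6 -0.7]
delta [-0.0005 -0.0008  0.0034] [ 0. -0. -0.]
[276.42480975 211.08160157]
t 2.5 pos [ 0.5702 -0.3109  0.1211] gap 0.0915 F [ 3.1 -6.  -0.4]
delta [ 0.0062 -0.0039  0.113 ] [ 0.003  0.005 -0.005]
```

View pics/w1.png

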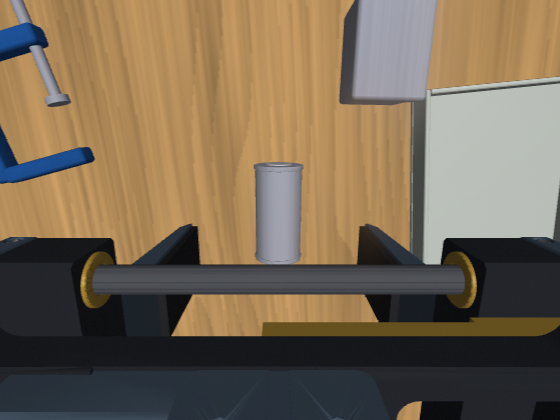

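Emit:
{"name": "step_arm", "arguments": {"commands": [[[0.0912, 0, -0.001, 0.02, 0, 0, 0], [0.0912, 0, -0.001, 0.045, 0, 0, 0], [0.0912, 0, -0.001, 0.07, 0, 0, 0], [0.0912, 0, -0.001, 0.09, 0, 0, 0], [0.0912, 0, -0.001, 0.105, 0, 0, 0], [0.0912, 0, -0.001, 0.115, 0, 0, 0], [0.0912, 0, -0.001, 0.115, 0, 0, 0], [0.0912, 0, -0.001, 0.115, 0, 0, 0], [0.03, 0, -0.001, 0.115, 0, 0, 0], [0.03, 0, -0.001, 0.115, 0, 0, 0]]], "grip_force": 20}}

```text
clock: 3.5
eef_pos: [0.5668, -0.3026, 0.0099]
eef_rot: [0.728, 0.686, 0.0, 0.001]
contact_force: [-0.0, 0.5, -0.7]
finger_gap: 0.859
```

Emit:
{"name": "step_arm", "arguments": {"commands": [[[0.03, 0, 0, 0, 0, 0, 0], [0.03, 0, 0, 0, 0, 0, 0], [0.03, 0, 0, 0, 0, 0, 0], [0.03, 0, 0, 0, 0, 0, 0], [0.03, 0, 0, 0, 0, 0, 0], [0.03, 0, 0, 0, 0, 0, 0], [0.03, 0, 0, -0.01, 0, 0, 0], [0.03, 0, 0, -0.03, 0, 0, 0], [0.03, 0, 0, -0.05, 0, 0, 0], [0.03, 0, 0, -0.06, 0, 0, 0]]]}}

```text
clock: 4.5
eef_pos: [0.5667, -0.3027, 0.071]
eef_rot: [0.728, 0.686, 0.0, 0.001]
contact_force: [0.3, 0.4, -1.4]
finger_gap: 0.456
```

```bash
python3 - <<'E'
from h import *
delta([.567,-.305,.12],rot(-3.6))
s=readout.sense();f=grab_frame("wrist");cv2.imwrite("pics/w2.png",f["frame"])
f=grab_frame("scene");cv2.imwrite("pics/s2.png",f["frame"])
E
```

```text
t 4.5 pos [ 0.5667 -0.3027  0.071 ] gap 0.0416 F [ 0.3  0.4 -1.4]
delta [-0.0023  0.0005 -0.049 ] [0.002 0.001 0.003]
```

View pics/w2.png

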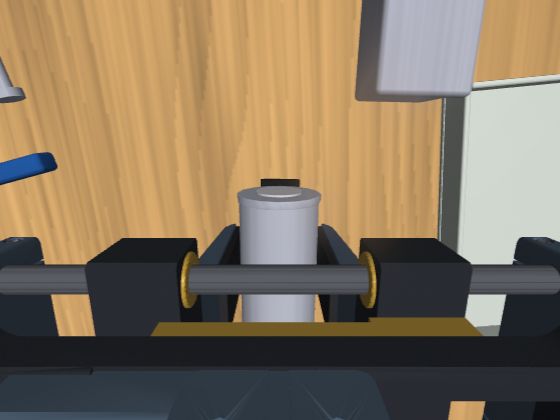

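```bash
python3 - <<'E'
from h import *
n=-rot(-7.55,9)[:,2]
L=rp(.07,.002,.049)
print(L)
delta(L+.11*n,rot(-7.55,9))
E
```

```text
[0.59865592 0.22878527 0.049     ]
t 4.6 pos [ 0.5669 -0.3028  0.0707] gap 0.0421 F [ 0.1  0.1 -1.5]
delta [ 0.5337 -0.0171 -0.0877] [-0.154 -0.004  0.072]
```

Emit:
{"name": "step_arm", "arguments": {"commands": [[[0.03, 0, 0, -0.03, 0, 0, 0], [0.03, 0.01, 0, -0.07, 0, 0, 0], [0.03, 0.03, 0, -0.1, 0, 0, 0], [0.03, 0.065, 0, -0.115, 0, 0, 0], [0.03, 0.105, 0, -0.12, 0, 0, 0], [0.03, 0.145, 0, -0.12, 0, 0, 0], [0.03, 0.185, 0, -0.12, 0, 0, 0], [0.03, 0.225, 0, -0.12, 0, 0, 0], [0.03, 0.265, 0, -0.12, 0, 0, 0], [0.03, 0.3, 0, -0.12, 0, 0, 0]]]}}

```text
clock: 5.6
eef_pos: [0.5833, -0.0009, 0.1877]
eef_rot: [0.728, 0.686, -0.001, -0.001]
contact_force: [-0.5, -0.6, -1.6]
finger_gap: 0.455
```

```bash
python3 - <<'E'
from h import *
n=-rot(-7.55,9)[:,2]
L=rp(.07,.002,.049)
delta(L+.11*n,rot(-7.55,9))
E
```

```text
t 5.6 pos [ 0.5833 -0.0009  0.1877] gap 0.0415 F [-0.5 -0.6 -1.6]
delta [ 0.2315 -0.0154  0.0302] [-0.16  -0.006  0.072]
```

Emit:
{"name": "step_arm", "arguments": {"commands": [[[0.03, 0.03, -0.002, 0, -0.01, 0, 0.005], [0.03, 0.06, -0.004, 0, -0.03, 0, 0.01], [0.03, 0.09, -0.006, 0, -0.05, 0, 0.02], [0.03, 0.12, -0.008, 0, -0.07, 0, 0.03], [0.03, 0.15, -0.01, 0, -0.09, 0, 0.04], [0.03, 0.18, -0.012, 0, -0.11, -0.002, 0.05], [0.03, 0.205, -0.013, 0.005, -0.13, -0.003, 0.06], [0.03, 0.22, -0.015, 0.015, -0.15, -0.005, 0.07], [0.03, 0.231, -0.015, 0.025, -0.158, -0.005, 0.072], [0.03, 0.231, -0.015, 0.03, -0.158, -0.005, 0.072]]]}}

```text
clock: 6.6
eef_pos: [0.5818, 0.2293, 0.1568]
eef_rot: [0.749, 0.658, 0.051, 0.058]
contact_force: [0.2, 0.0, -1.3]
finger_gap: 0.456
```

```bash
python3 - <<'E'
from h import *
n=-rot(-7.55,9)[:,2]
f=grab_frame("top");cv2.imwrite("pics/t3.png",f["frame"])
s=readout.sense();f=grab_frame("wrist");cv2.imwrite("pics/w3.png",f["frame"])
L=rp(.07,.002,.049)
for p in [rp(.15,-.055,.061),rp(.15,.055,.061),rp(.1453,.055,.091),rp(.1453,-.055,.091)]:print(proj(f,p,s).round(0))
delta(L+.01*n,rot(-7.55,9))
E
```

```text
[362. 263.]
[371. 146.]
[382. 148.]
[371. 277.]
t 6.7 pos [0.5823 0.2278 0.1573] gap 0.0417 F [ 0.2  0.4 -1.2]
delta [ 0.0033 -0.0009  0.0995] [-0.002  0.001  0.   ]
```

View pics/w3.png

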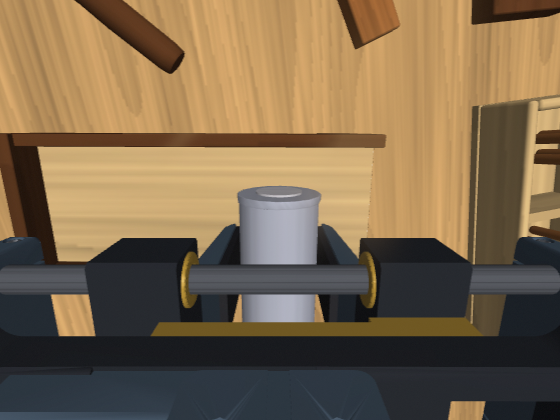

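View pics/t3.png

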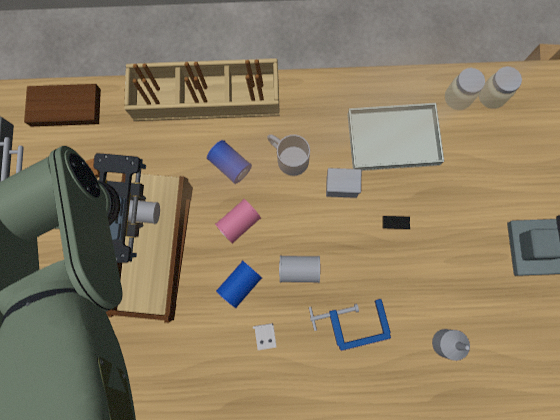

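Emit:
{"name": "step_arm", "arguments": {"commands": [[[0.03, 0.001, 0, 0.015, 0, 0, 0], [0.03, 0.002, 0, 0.035, 0, 0, 0], [0.03, 0.003, 0, 0.055, 0, 0, 0], [0.03, 0.003, 0, 0.072, 0, 0, 0], [0.03, 0.003, 0, 0.085, 0, 0, 0], [0.03, 0.003, 0, 0.093, 0, 0, 0], [0.03, 0.003, 0, 0.097, 0, 0, 0], [0.03, 0.003, 0, 0.099, 0, 0, 0], [0.03, 0.003, 0, 0.099, 0, 0, 0], [0.03, 0.003, 0, 0.099, 0, 0, 0]]]}}

```text
clock: 7.7
eef_pos: [0.5993, 0.2298, 0.0619]
eef_rot: [0.75, 0.657, 0.053, 0.059]
contact_force: [0.4, 0.1, -1.6]
finger_gap: 0.453
```

```bash
python3 - <<'E'
from h import *
n=-rot(-7.55,9)[:,2]
s=readout.sense();f=grab_frame("scene");cv2.imwrite("pics/s4.png",cv2.resize(f["frame"][60:260,240:480],None,fx=3,fy=3))
delta(rp(.07,.002,.049)+.008*n,rot(-7.55,9))
E
```

```text
t 7.75 pos [0.5993 0.2298 0.0619] gap 0.0413 F [ 0.3  0.2 -1.3]
delta [-0.0011 -0.0025  0.0047] [ 0.002 -0.001 -0.   ]
```

View pics/s4.png

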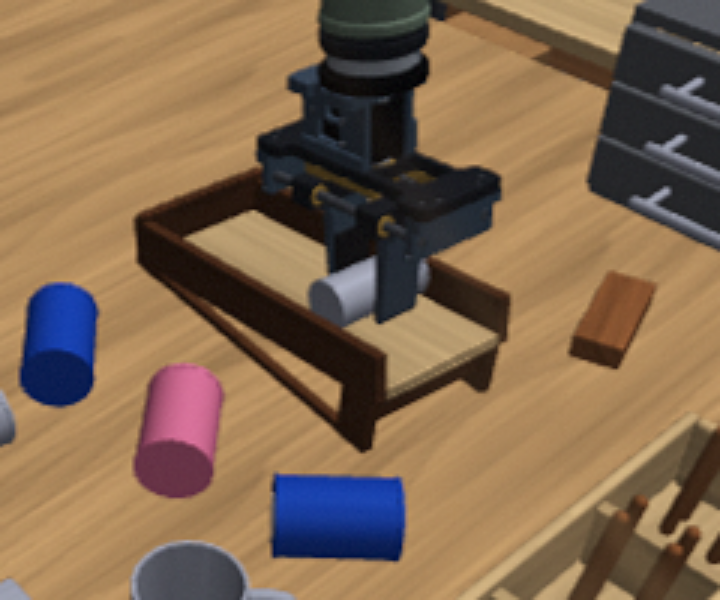

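Emit:
{"name": "step_arm", "arguments": {"commands": [[[0.03, 0, 0, 0.001, 0, 0, 0], [0.03, 0, 0, 0.0015, 0, 0, 0], [0.03, 0, 0, 0.002, 0, 0, 0], [0.03, 0, 0, 0.0025, 0, 0, 0], [0.03, 0, 0, 0.003, 0, 0, 0], [0.03, 0, 0, 0.0035, 0, 0, 0], [0.03, 0, 0, 0.004, 0, 0, 0], [0.03, 0, 0, 0.0045, 0, 0, 0], [0.03, 0, 0, 0.005, 0, 0, 0], [0.03, 0, 0, 0.005, 0, 0, 0]]]}}

```text
clock: 8.75
eef_pos: [0.5997, 0.2295, 0.0561]
eef_rot: [0.75, 0.657, 0.052, 0.059]
contact_force: [-1.0, -0.1, -0.7]
finger_gap: 0.456
```

Emit:
{"name": "step_arm", "arguments": {"commands": [[[0.06, 0, 0, 0, 0, 0, 0], [0.06, 0, 0, 0, 0, 0, 0], [0.06, 0, 0, 0, 0, 0, 0], [0.06, 0, 0, 0, 0, 0, 0], [0.06, 0, 0, -0.008, 0, 0, 0], [0.06, 0, 0, -0.02, 0, 0, 0], [0.06, 0, 0, -0.035, 0, 0, 0], [0.06, 0, 0, -0.055, 0, 0, 0], [0.08, 0, 0, -0.08, 0, 0, 0], [0.09, 0, 0, -0.11, 0, 0, 0]]]}}

```text
clock: 9.75
eef_pos: [0.582, 0.2316, 0.1664]
eef_rot: [0.75, 0.657, 0.052, 0.059]
contact_force: [0.8, -0.3, -0.6]
finger_gap: 0.799
```

```bash
python3 - <<'E'
from h import *
f=grab_frame("scene");cv2.imwrite("pics/s5.png",cv2.resize(f["frame"][60:260,240:480],None,fx=3,fy=3))
delta([.471,-.0805,.13],rot(-3.6))
E
```

```text
t 9.8 pos [0.5844 0.233  0.1728] gap 0.0772 F [-0.1  0.3  3.9]
delta [-0.3259 -0.077   0.0284] [ 0.167 -0.    -0.069]
```

View pics/s5.png

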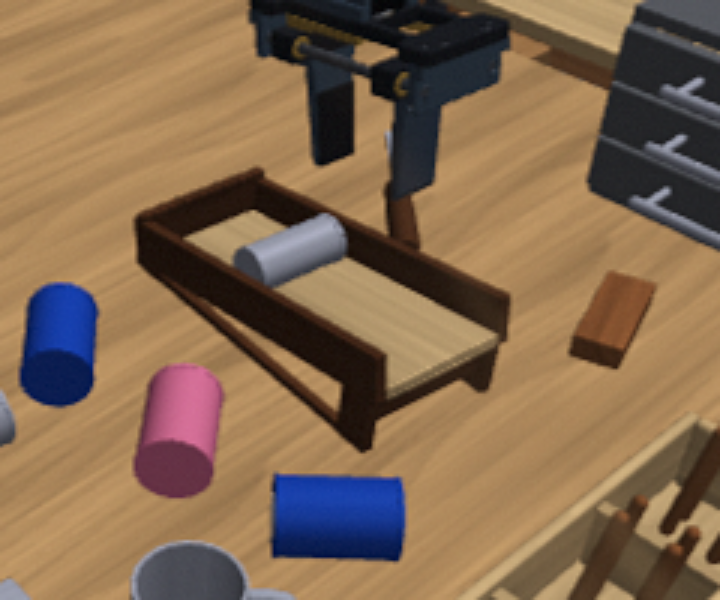

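Emit:
{"name": "step_arm", "arguments": {"commands": [[[0.0912, -0.025, -0.005, 0, 0.015, 0, -0.005], [0.0912, -0.06, -0.012, 0, 0.03, 0, -0.012], [0.0912, -0.1, -0.02, 0, 0.05, 0, -0.02], [0.0912, -0.14, -0.03, 0, 0.07, 0, -0.03], [0.0912, -0.18, -0.04, 0, 0.09, 0, -0.04], [0.0912, -0.22, -0.05, 0, 0.11, 0, -0.05], [0.0912, -0.26, -0.06, 0.01, 0.13, 0, -0.055], [0.0912, -0.3, -0.07, 0.015, 0.15, 0, -0.06], [0.0912, -0.32, -0.075, 0.02, 0.163, 0, -0.067], [0.0912, -0.326, -0.077, 0.02, 0.163, 0, -0.069]]]}}

```text
clock: 10.8
eef_pos: [0.4669, -0.0835, 0.1332]
eef_rot: [0.73, 0.683, -0.003, -0.0]
contact_force: [-1.0, 0.4, 0.1]
finger_gap: 0.999
```

```bash
python3 - <<'E'
from h import *
s=readout.sense();f=grab_frame("wrist");cv2.imwrite("pics/w6.png",f["frame"])
print(proj(f,[.471,-.0805,.033],s))
f=grab_frame("top");cv2.imwrite("pics/t6.png",f["frame"])
delta([.471,-.0805,.016],rot(-3.6))
E
```

```text
[282.37536792 206.16107193]
t 10.9 pos [ 0.4675 -0.0821  0.1335] gap 0.0912 F [-0.3  0.2  1.1]
delta [0.0024 0.0038 0.1175] [-0.004  0.004 -0.002]
```

View pics/w6.png

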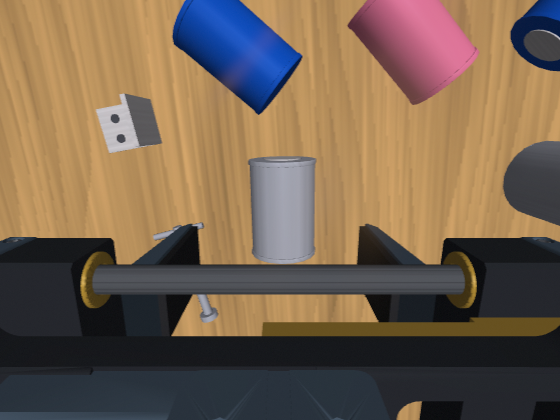

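View pics/t6.png

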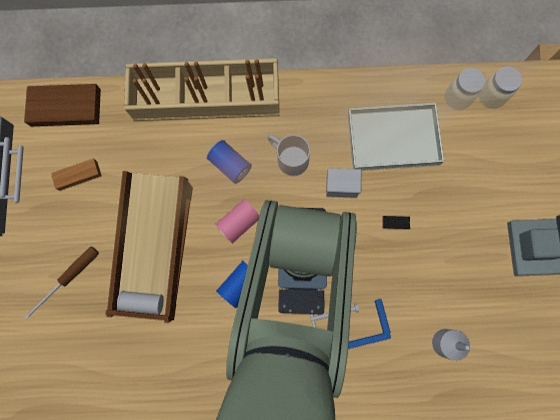

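Emit:
{"name": "step_arm", "arguments": {"commands": [[[0.0912, 0.001, 0.002, 0.02, 0, 0, 0], [0.0912, 0.002, 0.004, 0.045, 0, 0, 0], [0.0912, 0.002, 0.004, 0.07, 0, 0, 0], [0.0912, 0.002, 0.004, 0.09, 0, 0, 0], [0.0912, 0.002, 0.004, 0.105, 0, 0, 0], [0.0912, 0.002, 0.004, 0.117, 0, 0, 0], [0.0912, 0.002, 0.004, 0.117, 0, 0, 0], [0.0912, 0.002, 0.004, 0.117, 0, 0, 0], [0.045, 0.002, 0.004, 0.117, 0, 0, 0], [0.045, 0.002, 0.004, 0.117, 0, 0, 0]]], "grip_force": 25}}

```text
clock: 11.9
eef_pos: [0.4716, -0.0804, 0.0166]
eef_rot: [0.729, 0.684, -0.003, 0.0]
contact_force: [-0.6, -0.3, 0.2]
finger_gap: 0.857
```

Emit:
{"name": "step_arm", "arguments": {"commands": [[[0.045, 0, 0, 0, 0, 0, 0], [0.045, 0, 0, 0, 0, 0, 0], [0.045, 0, 0, 0, 0, 0, 0], [0.045, 0, 0, 0, 0, 0, 0], [0.045, 0, 0, 0, 0, 0, 0], [0.045, 0, 0, -0.01, 0, 0, 0], [0.045, 0, 0, -0.03, 0, 0, 0], [0.045, 0, 0, -0.06, 0, 0, 0], [0.045, 0, 0, -0.1, 0, 0, 0], [0.045, 0, 0, -0.14, 0, 0, 0]]]}}

```text
clock: 12.9
eef_pos: [0.4711, -0.0799, 0.157]
eef_rot: [0.729, 0.684, -0.004, -0.001]
contact_force: [1.0, -0.2, -3.3]
finger_gap: 0.633
```

```bash
python3 - <<'E'
from h import *
n=-rot(-7.55,9)[:,2]
s=readout.sense();f=grab_frame("wrist");cv2.imwrite("pics/w7.png",f["frame"])
L=rp(.07,.001,.049)
delta(L+.11*n,rot(-7.55,9))
E
```

```text
t 12.95 pos [ 0.4754 -0.0807  0.1638] gap 0.0576 F [ 2.2 -1.6  2.9]
delta [0.3168 0.0862 0.0049] [-0.15   0.     0.069]
```

View pics/w7.png

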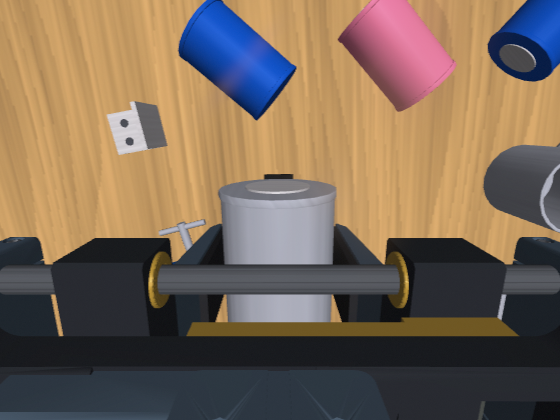

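Emit:
{"name": "step_arm", "arguments": {"commands": [[[0.045, 0.015, 0.004, -0.005, -0.01, 0, 0.005], [0.045, 0.05, 0.013, -0.01, -0.02, 0, 0.01], [0.045, 0.09, 0.025, -0.012, -0.04, 0, 0.02], [0.045, 0.13, 0.035, -0.012, -0.06, 0, 0.03], [0.045, 0.17, 0.047, -0.012, -0.08, 0, 0.04], [0.045, 0.21, 0.058, -0.01, -0.1, 0, 0.05], [0.045, 0.25, 0.07, -0.005, -0.12, 0, 0.06], [0.045, 0.285, 0.078, 0, -0.14, 0, 0.065], [0.045, 0.31, 0.084, 0.0, -0.153, 0, 0.069], [0.045, 0.316, 0.087, 0.0, -0.153, 0, 0.069]]]}}

```text
clock: 13.95
eef_pos: [0.5782, 0.2326, 0.1531]
eef_rot: [0.749, 0.658, 0.049, 0.055]
contact_force: [0.3, -0.0, -2.0]
finger_gap: 0.632
```

```bash
python3 - <<'E'
from h import *
n=-rot(-7.55,9)[:,2]
f=grab_frame("scene");cv2.imwrite("pics/s8.png",cv2.resize(f["frame"][60:260,240:480],None,fx=3,fy=3))
s=readout.sense();f=grab_frame("wrist");cv2.imwrite("pics/w8.png",f["frame"])
L=rp(.07,.001,.049)
print(proj(f,rp(.15,.055,.061),s),proj(f,rp(.1453,.055,.091),s))
delta(L+.0155*n,rot(-7.55,9))
E
```

```text
[376.74899951 150.11190851] [388.43488419 152.52711173]
t 14.05 pos [0.5783 0.2304 0.1533] gap 0.0575 F [ 0.4 -0.6 -2.4]
delta [0.0001 0.0047 0.0907] [-0.01   0.     0.001]
```

View pics/s8.png

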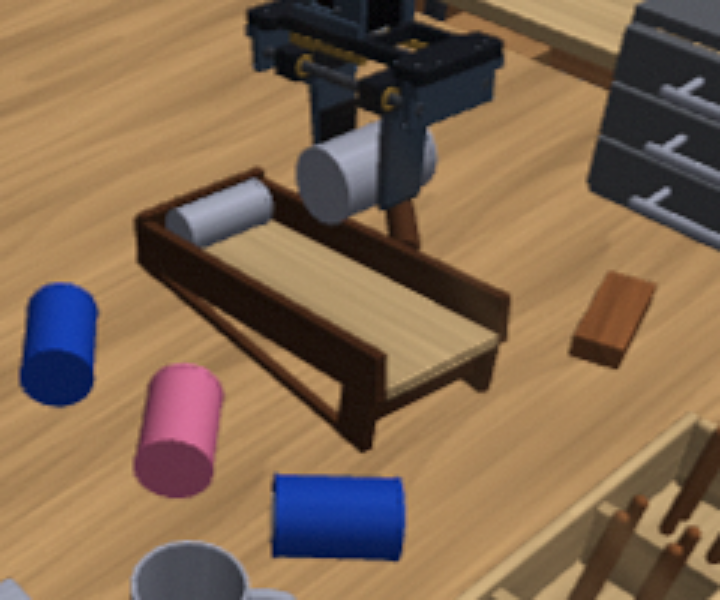

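View pics/w8.png

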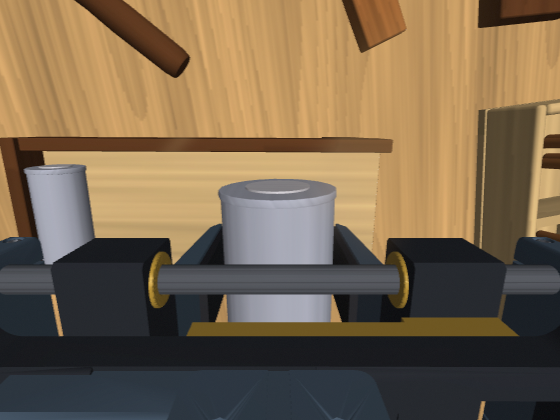

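Emit:
{"name": "step_arm", "arguments": {"commands": [[[0.045, 0, 0.001, 0.015, -0.003, 0, 0], [0.045, 0, 0.002, 0.035, -0.006, 0, 0], [0.045, 0, 0.003, 0.055, -0.009, 0, 0], [0.045, 0, 0.004, 0.07, -0.009, 0, 0], [0.045, 0, 0.005, 0.08, -0.009, 0, 0], [0.045, 0, 0.005, 0.086, -0.009, 0, 0], [0.045, 0, 0.005, 0.09, -0.009, 0, 0], [0.045, 0, 0.005, 0.09, -0.009, 0, 0], [0.045, 0, 0.005, 0.09, -0.009, 0, 0], [0.045, 0, 0.005, 0.09, -0.009, 0, 0]]]}}

```text
clock: 15.05
eef_pos: [0.5968, 0.2277, 0.0663]
eef_rot: [0.75, 0.657, 0.052, 0.059]
contact_force: [-0.3, 0.2, -2.1]
finger_gap: 0.63
```

```bash
python3 - <<'E'
from h import *
n=-rot(-7.55,9)[:,2]
delta(rp(.07,.001,.049)+.0125*n,rot(-7.55,9))
E
```

```text
t 15.05 pos [0.5968 0.2277 0.0663] gap 0.0575 F [-0.3  0.2 -2.1]
delta [ 0.0003 -0.001   0.0049] [ 0.001 -0.001 -0.   ]
```

Emit:
{"name": "step_arm", "arguments": {"commands": [[[0.045, 0, 0, 0.001, 0, 0, 0], [0.045, 0, 0, 0.0015, 0, 0, 0], [0.045, 0, 0, 0.002, 0, 0, 0], [0.045, 0, 0, 0.0025, 0, 0, 0], [0.045, 0, 0, 0.003, 0, 0, 0], [0.045, 0, 0, 0.0035, 0, 0, 0], [0.045, 0, 0, 0.004, 0, 0, 0], [0.045, 0, 0, 0.0045, 0, 0, 0], [0.045, 0, 0, 0.005, 0, 0, 0], [0.045, 0, 0, 0.005, 0, 0, 0]]]}}

```text
clock: 16.05
eef_pos: [0.5973, 0.2275, 0.0609]
eef_rot: [0.75, 0.657, 0.052, 0.059]
contact_force: [-0.5, 1.0, -1.9]
finger_gap: 0.635
```

Emit:
{"name": "step_arm", "arguments": {"commands": [[[0.075, 0, 0, 0, 0, 0, 0], [0.075, 0, 0, 0, 0, 0, 0], [0.075, 0, 0, 0, 0, 0, 0], [0.075, 0, 0, 0, 0, 0, 0], [0.075, 0, 0, -0.008, 0, 0, 0], [0.075, 0, 0, -0.02, 0, 0, 0], [0.075, 0, 0, -0.04, 0, 0, 0], [0.075, 0, 0, -0.06, 0, 0, 0], [0.08, 0, 0, -0.085, 0, 0, 0], [0.09, 0, 0, -0.11, 0, 0, 0]]]}}

```text
clock: 17.05
eef_pos: [0.5802, 0.2297, 0.1715]
eef_rot: [0.75, 0.657, 0.053, 0.059]
contact_force: [-0.0, 0.2, 0.9]
finger_gap: 0.932
```

Emit:
{"name": "step_arm", "arguments": {"commands": [[[0.09, 0, 0, -0.03, 0, 0, 0], [0.09, -0.04, 0, -0.04, 0, 0, 0], [0.09, -0.08, 0, -0.05, 0, 0, 0], [0.09, -0.12, 0, -0.05, 0, 0, 0], [0.09, -0.16, 0, -0.05, 0, 0, 0], [0.09, -0.2, 0, -0.05, 0, 0, 0], [0.09, -0.23, 0, -0.05, 0, 0, 0], [0.09, -0.25, 0, -0.05, 0, 0, 0], [0.09, -0.25, 0, -0.05, 0, 0, 0], [0.09, -0.25, 0, -0.05, 0, 0, 0]]]}}

```text
clock: 18.05
eef_pos: [0.5397, -0.0172, 0.2196]
eef_rot: [0.75, 0.656, 0.053, 0.059]
contact_force: [0.2, -0.2, 0.7]
finger_gap: 0.986
```

```bash
python3 - <<'E'
from h import *
s=grab_frame("scene");cv2.imwrite("pics/s9.png",cv2.resize(s["frame"][60:260,240:480],None,fx=3,fy=3))
t=grab_frame("top");cv2.imwrite("pics/t9.png",cv2.resize(t["frame"][150:350,80:280],None,fx=3,fy=3))
for P in [(-.119,0,.04),(-.072,0,.055)]:
    for d in (-.042,.042): print(P,d,(proj(t,rp(P[0],d,P[2]))-[80,150])*3,(proj(s,rp(P[0],d,P[2]))-[240,60])*3)
E
```

```text
(-0.119, 0, 0.04) -0.042 [242.49559148 465.03762642] [175.85116491 230.92604144]
(-0.119, 0, 0.04) 0.042 [122.3524874  453.32349758] [254.23082621 199.17815316]
(-0.072, 0, 0.055) -0.042 [246.81559715 395.38990543] [209.93646438 242.08906249]
(-0.072, 0, 0.055) 0.042 [126.02659775 383.74984958] [289.99977915 208.95016635]
```

View pics/s9.png

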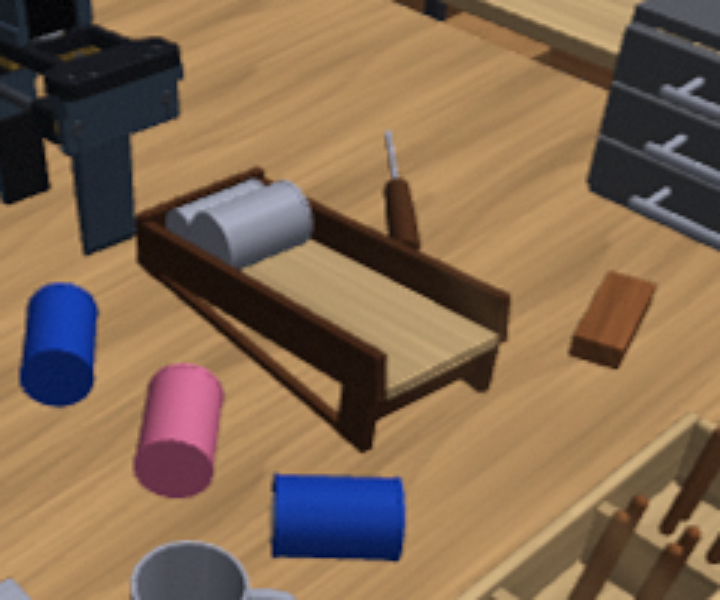

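View pics/t9.png

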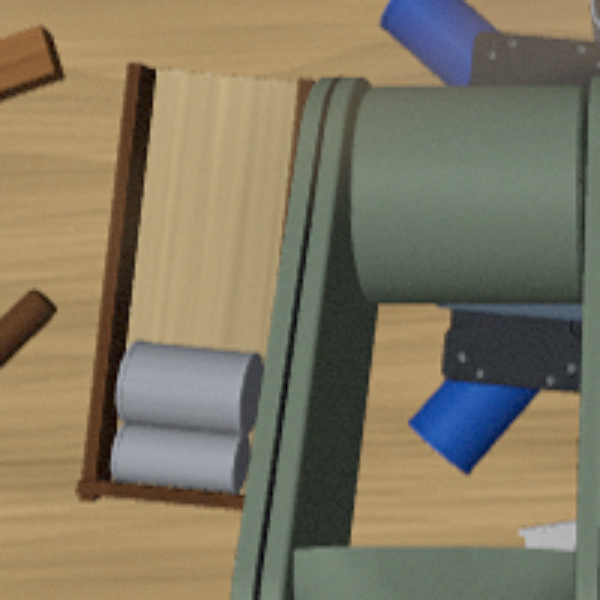

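Emit:
{"name": "step_arm", "arguments": {"commands": [[[0.09, 0, 0, 0, 0, 0, 0], [0.09, 0, 0, 0, 0, 0, 0], [0.09, 0, 0, 0, 0, 0, 0], [0.09, 0, 0, 0, 0, 0, 0], [0.09, 0, 0, 0, 0, 0, 0], [0.09, 0, 0, 0, 0, 0, 0], [0.09, 0, 0, 0, 0, 0, 0], [0.09, 0, 0, 0, 0, 0, 0], [0.09, 0, 0, 0, 0, 0, 0], [0.09, 0, 0, 0, 0, 0, 0]]]}}

```text
clock: 19.15
eef_pos: [0.5395, -0.0172, 0.2186]
eef_rot: [0.75, 0.657, 0.052, 0.059]
contact_force: [0.3, 0.3, 0.3]
finger_gap: 0.985
```

```bash
python3 - <<'E'
from h import *
s=grab_frame("scene")["frame"];o=cv2.imread("pics/s9.png")
n=cv2.resize(s[60:260,240:480],None,fx=3,fy=3)
d=cv2.absdiff(n,o)[150:300,150:330];print(d.mean(),d.max())
print(env.finish_job())
E
```

```text
0.9672098765432099 11
the job is handed in; nothing more can be done
None
```

Both tins are in the rack, slim one first, and the job is handed in at about 19 s of the 64 s allowed.

I set the slim tin down near the rack's high end and let it roll. Pictures showed it lying square at the stop before I let go of the fat tin, which I then placed and released the same way.

- **Final pictures:** in the last top and scene views the slim tin lies against the stop and the fat one against it. Both are square between the rails and close to the spots computed for rack x = -119 and -72 mm. I judged these positions by eye against the projected points.
- **Stillness:** a second scene frame about 1 s later showed no movement of the tins. The arm was clear, with the fingertips about 0.22 m above the bench and contact force near zero.
- **Disagreement:** the rack pose from the top camera and from the scene camera differed by about 5 mm and 0.3 degrees. I relied mainly on the top view, and the wrist camera later agreed with it to within a few pixels.

No check failed; the blue and pink look-alikes were not touched.

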